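Empty tin through the flap of the table bin

ROBOT

A 6-joint arm with a two-finger parallel gripper is mounted at the origin on the work surface. World frame = base frame: x ahead of the robot, y to its left, z up, the work surface at z = 0. Lengths are in mm, angles in rad, forces in N, time in s.
With the tool pointing down it reaches from about 275 to 825 mm from the base axis. Payload 5.2 kg.
Tool frame: the origin (TCP) lies at the very end of the fingers, on their centre line; the grasp point (between the pads) lies 19 mm behind it; z points along the fingers, y is the direction in which the jaws open and shut (so a half turn about z gives the same grasp; the last joint's range is limited). The gripper opens to 93 mm and grips with 3 to 60 N. Pads are 15 mm wide; open, the fingers measure 128 mm over their backs; the gripper's body (75 mm by 188 mm) begins 65 mm behind the grasp point.
Start: joints at [0.956, 0.259, 1.535, -0, 1.348, -0.203], TCP at [220.122, 504.035, 218.653] pointing down, gripper open.
Joint ranges: [-3.14, 3.14], [-0.91, 2.08], [0.19, 2.58], [-1.22, 4.36], [0.22, 2.71], [-3.12, 3.12]. Speed limits (rad/s): [2.57, 2.57, 3.14, 3.14, 3.14, 3.14].

INTERFACE

Orientations are given as [roll, pitch, yaw] about the fixed x, y, z axes, in that order (R = Rz(yaw) Ry(pitch) Rx(roll)).
In Python, from bench import robot gives the robot as it stands. The module is installed in compiled form; this text tells all that it offers. Calls block until the motion is done:
- robot.move_ptp(position, orientation): joint-space move of the TCP to a pose.
- robot.move_linear(position, ori=None, speed=150, f_stop=None): straight line of the TCP; ori=None keeps the orientation; speed is the mean speed in mm/s. With f_stop (N) it stops when the force on the tool has changed by that much, and returns True; else False.
- robot.move_j(angles): joint-space move.
- robot.move_gripper(opening): opening from 0.0 (shut) to 1.0 (fully open); the grip force is fixed at half the most; returns when the fingers have stopped.
- robot.sleep(seconds).
- robot.inverse_kinematics(position, orientation): joint angles nearest the present ones, or None.
- robot.get_image(name): name is "scene" or "top"; returns a dict with "img" (420x560x3 uint8, blue, green, red), "fovy" (degrees; the focal length in pixels is half the picture's height over the tangent of half this angle, whatever the lens; pixels are square), "cx", "cy" (the principal point, pixels), "k1" (the pictures are not rectified: a ray, as slopes to the right and down, at radius r is drawn at 1 + k1 r^2 times it, then the intrinsics apply), "eye" and "orientation" of the camera in the world. Camera axes: x right, y down, z forward; pixel columns grow to the right and rows downward; lengths in mm; the calibration is good to about 2 mm. A picture is of the moment at which its call begins. There is no depth.
A pose or a line that the arm cannot do raises robot.MotionError and nothing moves.
- robot.hand_in(): hands the job in, once; it reports no verdict.
Readings, each from a call of its own:
- robot.current_t(): time.
- robot.current_qpos(): joint angles.
- robot.current_joint_vel(): joint speeds.
- robot.current_joint_efforts(): joint torques, N m.
- robot.current_tcp_pos(): TCP position.
- robot.current_eef_rot(): TCP orientation.
- robot.current_contact_force(): force on the tool from outside, world axes, zero at the start.
- robot.current_ft_torque(): the same for the moment, N m.
- robot.current_gripper_width(): opening from 0.0 (shut) to 1.0 (fully open).
Only numpy, scipy, OpenCV 4.12 (cv2) and the standard library are available. Lean on these libraries where they do the work, as an engineer would, in place of code of your own. Each camera call takes 0.05 s, during which the arm holds its last target. There are 200 camera calls.

TASK

Push the white self-closing flap of the blue table bin inward with one finger and, while that finger holds it open, push the small red tin along the ledge with the other finger so that it drops through into the bin; then draw back so that the flap swings shut. Do not pinch or lift the tin, do not use the tin itself to shove the flap open, and leave the jar, the bowl and the can opener where they are.

Things in the scene. Friction and masses are not known exactly. Their poses are not given: they have to be found in the camera images.
- bin: Fixed blue hollow table bin, 260 long (x) x 94 wide (y), in mm. Origin: centre of its underside. +x is the push direction, ledge to flap. Level ledge, top at z 140, from x -130 (open end) to 0, 84 clear between side walls 10 higher. The flap closes the 84 wide opening x 0 to 110; sloping side cheeks stand 4 above it. Back wall x 120-130, z 185. Hollow below, inner floor z 6.
- flap (a joint): Flap angle in rad: 0 closed, grows as the flap swings inward (down, then towards +x of the bin), 1.2 at its stop (hanging about plumb). A spring pulls it shut: 0.12 N m closed, 0.3 N m fully open; 2 to 8 N at the finger opens it.
- flap_edge (a point): White panel of the flap, 113 long x 80 wide x 3 thick. Closed, it slopes up from its free edge at the end of the ledge (bin x 0, z 140) to the hinge (bin x 110, z 185). This point: centre of the free edge; axes as the bin's when closed. An upright finger, its tip some 8 above ledge height, moving along bin +x presses it down and open.
- flap_hinge (a point): Centre of the hinge axis (along the bin's y; 6 mm bar), fixed on the bin at x 110, z 185. A finger opening the flap should stop with its front about 10 to 15 mm short of this, where the flap is about 0.8 rad open and the tin has room to drop behind the finger. With the fingers spread 75 mm or more the flap is well open before the tin, pushed by the rear finger, tips off the ledge (its centre then past bin x 0).
- tin: Small empty tomato-paste tin, red band, steel rims, diameter 50, height 36, about 45 g, standing upright on the ledge 65 to 85 before the flap's free edge, within 10 of the ledge's middle line. Origin: centre of its underside.
- tin_center (a point): Centre of the tin, half-way up (18 above its underside).
- jar: Bystander: empty glass jar, diameter 72, height 110; origin: centre of its underside.
- bowl: Bystander: white ceramic bowl, diameter 140, height 60; origin: centre of its underside.
- opener: Bystander: steel can opener with a turning knob, about 195 x 50, 22 high, lying flat; origin: on its underside, near the middle.

How it is judged:
By the outcome, as a careful person would: the job done as asked, in the order asked, and still so for the second after the job is handed in, with the robot touching nothing.
It also fails if it takes over 27 s, if anything falls off the work surface, if the arm or the gripper's body presses on something with over 40 N, if the wrist force passes 120 N, or if a joint passes its speed limit or range.

## Working session

There is one attempt and no reset: what is moved stays moved. The work goes in short steps, each a Python script; the robot and the scene stay as the last script left them, time stands still between calls to the robot, and variables do not carry over. Pictures are saved under pics/ and viewed, about 8 in all and at most 12, crops included, and the job is handed in when it is done.

```bash
mkdir -p pics; cat > h.py <<'E'
import numpy as np, cv2
from scipy.spatial.transform import Rotation as R
def ray(c,u,v):
    f=c['img'].shape[0]/2/np.tan(np.radians(c['fovy'])/2)
    d=np.array([(u-c['cx'])/f,(v-c['cy'])/f]); s=d.copy()
    for _ in range(20): s=d/(1+c['k1']*(s@s))
    o=np.array(c['orientation'])
    M=R.from_euler('xyz',o).as_matrix() if o.size==3 else o.reshape(3,3)
    return np.array(c['eye'],float), M@np.array([s[0],s[1],1])
def onz(c,u,v,z):
    e,d=ray(c,u,v); return e+d*(z-e[2])/d[2]
E
python3 - <<'E'
from bench import robot
import cv2,pickle
for n in("top","scene"):
    c=robot.get_image(n); cv2.imwrite(f"pics/{n}0.png",c["img"]); pickle.dump(c,open(n+"0.pkl","wb"))
    print({k:v for k,v in c.items() if k!="img"})
print(robot.current_eef_rot(),robot.current_t())
E
```

```text
{'fovy': 46.850485274689646, 'cx': 282.37833960873104, 'cy': 215.62942251700056, 'k1': 0.03290535604537945, 'eye': array([ 506.0134472 ,   -6.5707054 , 1285.54005748]), 'orientation': array([-3.01541937,  0.01000081, -1.55168864])}
{'fovy': 47.15248855394819, 'cx': 285.50120981521354, 'cy': 209.5836447985248, 'k1': -0.03143691013296553, 'eye': array([1366.26218525, -603.54888443,  776.66608005]), 'orientation': array([-2.17809174,  0.0134491 ,  0.87212363])}
[-3.14000467e+00 -3.21162638e-04  2.72981154e+00] 0.1
```

View pics/top0.png

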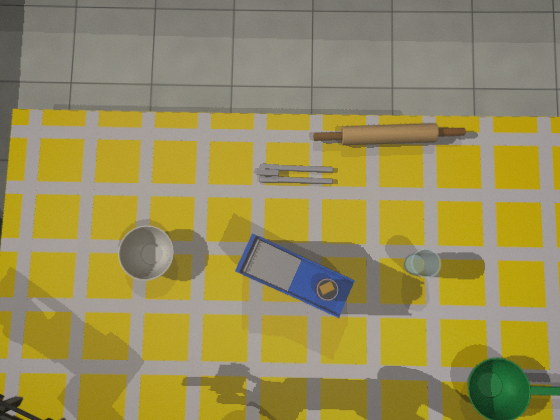

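View pics/scene0.png

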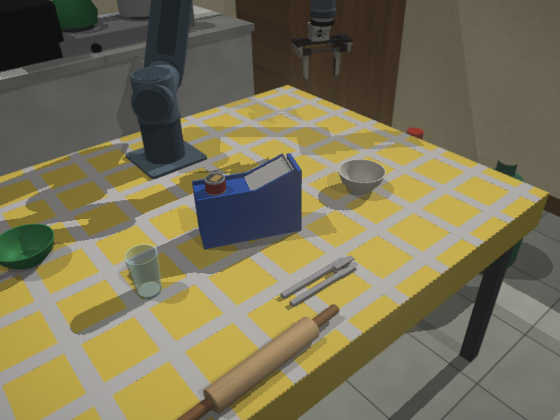

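The top view shows the bin from (345,300), the open end, to (248,253), the back wall. The tin is at (327,290), the bowl at (146,252), the jar at (422,263) and the opener at (295,173). Next I'll zoom in on the bin.

```bash
python3 - <<'E'
import pickle,cv2,numpy as np
c=pickle.load(open("top0.pkl","rb"));im=c["img"]
cv2.imwrite("pics/crop1.png",cv2.resize(im[225:325,225:365],None,fx=5.7,fy=5.7,interpolation=cv2.INTER_CUBIC))
hsv=cv2.cvtColor(im,cv2.COLOR_BGR2HSV)
m=cv2.inRange(hsv,(105,120,40),(125,255,255))
cs,_=cv2.findContours(m,0,2);k=max(cs,key=cv2.contourArea)
print(cv2.approxPolyDP(cv2.convexHull(k),2,True).squeeze().tolist(), cv2.minAreaRect(k))
E
```

```text
[[274, 244], [353, 280], [338, 316], [255, 279]] ((304.640380859375, 279.79107666015625), (91.86425018310547, 40.304405212402344), 24.443954467773438)
```

View pics/crop1.png

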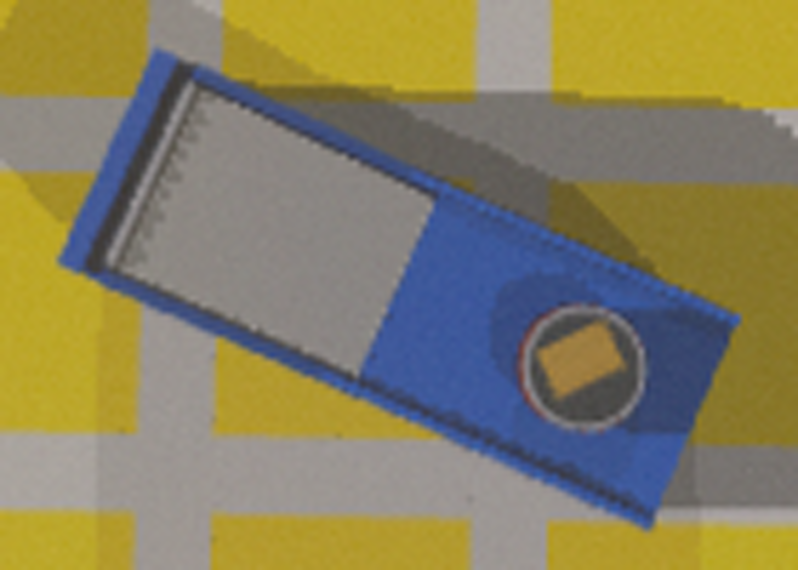

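The crop shows the back wall's outer corners at crop (157,48) and (58,265), and the ledge-end corners at (740,320) and (652,528). The flap's free edge runs (437,200)–(358,378), and the tin's top centre is at (583,368).

```bash
cat > loc.py <<'E'
from h import *; import pickle
c=pickle.load(open("top0.pkl","rb"))
P=lambda u,v,z: onz(c,(u+.5)/5.7-.5+225,(v+.5)/5.7-.5+225,z)[:2]
src=np.array([[130,-47],[130,47],[-130,-47],[-130,47],[0,-40],[0,40]],float)
dst=np.array([P(157,48,185),P(58,265,185),P(740,320,150),P(652,528,150),P(437,200,140),P(358,378,140)])
tin=P(583,368,176)
def fit(src,dst):
    a,b=src.mean(0),dst.mean(0); U,S,V=np.linalg.svd((src-a).T@(dst-b)); M=V.T@np.diag([1,np.linalg.det(V.T@U.T)])@U.T
    return M,b-M@a
for s in (1,-1):
    M,t=fit(src*[1,s],dst); r=dst-(src*[1,s]@M.T+t)
    if np.abs(r).max()<15: break
yaw=np.arctan2(M[1,0],M[0,0])
tb=M.T@(tin-t)
if __name__=="__main__":
    print(s,"bin",t,"yaw",yaw,"tin",tin,"tin in bin",tb);print(r.round(1))
    from bench import robot
    o=robot.current_eef_rot(); q=robot.current_qpos(); print(q)
    B=lambda x,y,z:[*(M@[x,y]+t),z]
    for k in (yaw+np.pi/2,yaw-np.pi/2):
        for z in (148,250):
            for x in (-60,50):print(k,z,x,robot.inverse_kinematics(B(x,tb[1],z),[np.pi,0,k]))
E
python3 loc.py
```

```text
1 bin [510.22237801 -24.61451843] yaw 1.1674259370642626 tin [480.88460518 -96.51012442] tin in bin [-77.64117606  -1.23727706]
[[-0.3 -1.2]
 [-0.7 -1.3]
 [-1.6  0.5]
 [ 1.3 -1. ]
 [ 0.4  1.6]
 [ 0.8  1.5]]
[ 9.56196453e-01  2.59241890e-01  1.53595509e+00 -5.42438237e-06
  1.34801581e+00 -2.02817817e-01]
2.738222263859159 148 -60 [-0.38916291  0.22112062  1.76857395  0.          1.15189809 -1.55658885]
2.738222263859159 148 50 [-0.17073222  0.28444489  1.682204    0.          1.17494377 -1.33815816]
2.738222263859159 250 -60 [-0.38916291  0.13728983  1.610418    0.          1.39388483 -1.55658885]
2.738222263859159 250 50 [-0.17073222  0.20553992  1.52698412  0.          1.40906862 -1.33815816]
-0.403370389730634 148 -60 [-3.89162911e-01  2.21120620e-01  1.76857395e+00 -4.44089210e-16
  1.15189809e+00  1.58500381e+00]
-0.403370389730634 148 50 [-1.70732224e-01  2.84444886e-01  1.68220400e+00 -4.44089210e-16
  1.17494377e+00  1.80343449e+00]
-0.403370389730634 250 -60 [-3.89162911e-01  1.37289825e-01  1.61041800e+00 -4.44089210e-16
  1.39388483e+00  1.58500381e+00]
-0.403370389730634 250 50 [-1.70732224e-01  2.05539918e-01  1.52698412e+00 -4.44089210e-16
  1.40906862e+00  1.80343449e+00]
```

```bash
cat >> loc.py <<'E'
B=lambda x,y,z:[*(M@[x,y]+t),z]
ori=[np.pi,0,yaw+np.pi/2]
E
python3 - <<'E'
from loc import *
from bench import robot
x=tb[0]-25-6.5+46.5; print(x)
robot.move_ptp(B(x,-1,270),ori)
robot.move_linear(B(x,-1,185),speed=120)
print(robot.move_linear(B(x,-1,148),speed=50,f_stop=6),robot.current_tcp_pos(),robot.current_contact_force(),robot.current_t(),robot.current_gripper_width())
a=robot.get_image("scene")["img"][130:250,140:340];b=robot.get_image("top")["img"][225:325,225:365]
cv2.imwrite("pics/d.png",np.vstack([cv2.resize(a,(500,300),interpolation=2),cv2.resize(b,(420,300),interpolation=2)[:, :]] if 0 else [cv2.resize(a,(500,300),interpolation=2),cv2.copyMakeBorder(cv2.resize(b,(420,300),interpolation=2),0,0,0,80,0)]))
E
```

```text
-62.64117606443979
False [486.76409857 -82.69236008 148.15782094] [-0.67028606 -0.42286007  1.86018158] 4.1583 0.997587169133519
```

View pics/d.png

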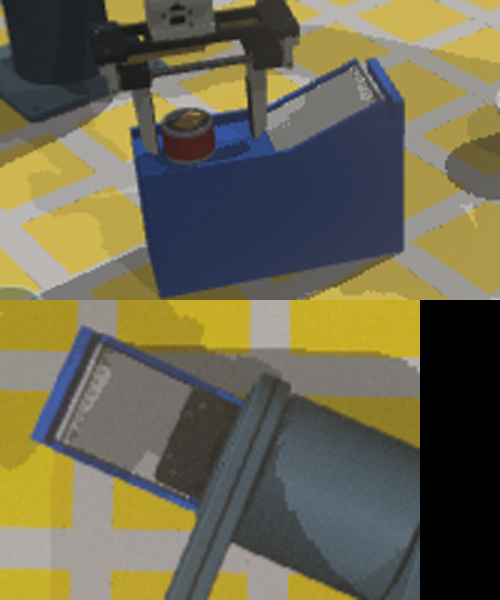

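The fingers straddle the tin: the rear one at crop (148,130) is behind it, and the front one at (255,105) is just before the flap. Now I'll push.

```bash
python3 - <<'E'
from loc import *
from bench import robot
robot.move_gripper(0.94); w=robot.current_gripper_width()*93; print(w)
xe=98-17.5-w/2
print(robot.move_linear(B(xe,-1,148),speed=40,f_stop=25),robot.current_tcp_pos(),B(xe,-1,148),robot.current_contact_force(),robot.current_t())
robot.sleep(.4)
a=robot.get_image("scene")["img"][120:250,140:340]
cv2.imwrite("pics/e.png",cv2.resize(a,None,fx=3.5,fy=3.5,interpolation=2));print(robot.current_contact_force())
E
```

```text
87.45421185399574
False [524.81328052   7.75695814 147.43074587] [np.float64(525.5762345466494), np.float64(8.814583085367499), 148] [-3.30513726 -7.50915772 -1.64969183] 7.2583
[-2.99949561 -7.08225776 -1.25386079]
```

View pics/e.png

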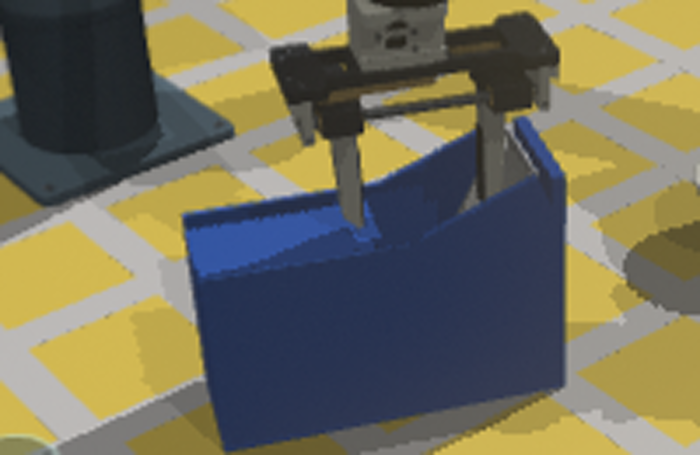

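The tin has dropped out of sight. The flap is held open by the front finger at crop (490,190), and the rear finger is at the ledge end at (350,215). Now I'll draw back.

```bash
python3 - <<'E'
from loc import *
from bench import robot
robot.move_linear(B(-64,-1,148),speed=70)
print(robot.current_contact_force())
robot.move_linear(B(-64,-1,270),speed=120)
robot.move_ptp([220,504,300],ori)
print(robot.current_contact_force(),robot.current_t())
a=robot.get_image("scene")["img"][130:250,180:320];b=robot.get_image("top")["img"]
d=cv2.absdiff(b,pickle.load(open("top0.pkl","rb"))["img"]).max(2)
for n,(u,v) in dict(bowl=(146,252),jar=(422,263),opener=(295,173)).items(): print(n,(d[v-28:v+28,u-40:u+40]>60).sum())
cv2.imwrite("pics/f.png",np.hstack([cv2.resize(a,(350,300),interpolation=2),cv2.resize(b,(440,300),interpolation=3) if 0 else cv2.resize(b[225:325,225:365],(440,300),interpolation=2)]))
E
```

```text
[ 0.56581984  0.216818   -0.06595416]
[-0.43769202 -0.33944601 -0.23622667] 12.7667
bowl 0
jar 1
opener 0
```

View pics/f.png

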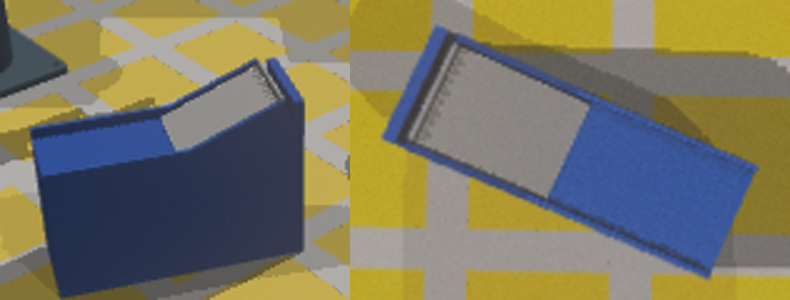

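The ledge is empty and the flap is shut flush, with its free edge at (590,100)–(548,198) in the right-hand crop. The bystanders haven't moved.

```bash
python3 -c "
from bench import robot
robot.hand_in()"
```

```text
the job is handed in; nothing more can be done
```

The tin is in the bin and the flap has swung shut. I handed the job in after about 12.8 s on the robot's clock.

- **Push:** I lowered the open gripper so its fingers straddled the tin. One 40 mm/s stroke along the ledge opened the flap with the front finger, while the rear finger pushed the tin over the edge. The tin was never pinched or lifted, and it did not open the flap: the front finger was about 35 mm ahead of it.
- **Forces:** the force on the tool, read at the end of the stroke, was about 8 N.
- **Last checks:** both cameras show an empty ledge and the flap closed flush. The top image shows no change around the bowl and opener, and one changed pixel at the jar, which I take as noise. The arm was clear of everything.
- **Not checked:** I could not see the tin inside the closed bin. That it is there follows from it dropping out of sight and the flap closing freely.

No checks failed or disagreed.

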